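# Change over the code readers on the charging cradle

### The job

The code reader standing in the charging cradle is fully charged: take it out and lay it, screen up, flat in the empty steel tray for the next sorter. Then put the run-down reader that is lying on the bench into the cradle, foot first and screen outwards, pushed fully home and resting against the bed, and let go. Handle both readers gently (no dropping or ramming) and leave the racks and other things on the bench where they are.

Things in the scene. Friction and masses are not known exactly. Their poses are not given: they have to be found in the camera images.
- reader_full_center (a point): Code reader that starts home in the cradle: grey hand-held terminal 172 mm long, about 0.3 kg. Point: its centre, half-way along, 14 mm above its flat back. x runs along it towards the wider head, y across, z out of the screen. Handle (grasp it across y): 54 wide, 28 thick, x -76 to +30 mm. Head: 64 wide, 33 thick (screen to 35), x 30 to 86. Foot: lug 47 wide, 21 thick, x -86 to -76.
- reader_low_center (a point): The other reader, run down and due for charging, same shape and size, lying on its back (screen up) on the bench, its head pointing away from the robot within about 45 degrees. Point and axes as for the first; it lies 14 mm above the bench.
- bed: Leaning bed of the white charging cradle, which is fixed to the bench, low end towards the robot. x up the slope (35 degrees from level), y level across it, z out of the bed. Origin 84 mm above the bench. The bed is a rib 38 mm wide from x -87 to +71 mm, its face at z = 0; a reader's sides overhang it. Base: slab 180 x 112 mm, 16 mm high.
- home (a point): Where a reader's centre lies when home, 14 mm out from the bed's origin along its z, reader's axes along the bed's. Its back then lies on the bed and its foot on the rigid stop (bed x = -86 mm), in the cup. Friction can hold it short of the stop: push it down the slope, 5 to 10 N is enough.
- cup_mouth (a point): Middle of the mouth of the cup at the bed's low end, at (-42, 0, 14) mm in the bed's axes. Cup: 30 mm deep (bed x -86 to -56), 58 mm between its cheeks, front wall 31 mm from the bed; flared lips from there to x -44, where it is 75 wide and 38 high (86 and 43 outside). A reader goes in and out along the bed's x only, and is clear once its centre is beyond bed x +48 mm.
- tray: Empty shallow stainless tray, fixed to the bench, 250 mm (its x) by 150 mm (its y), 244 x 144 mm inside, 256 x 158 over the rolled edge, rim 18 mm high. Origin at the centre of its underside; floor 4 mm above the bench.
- rack_a_center (a point): Bystander: orange rack of 15 capped tubes, 118 x 74 mm, 104 mm high; its centre, 50 mm above the bench. Leave alone.
- rack_b_center (a point): Bystander: blue rack of 10 capped tubes, 118 x 52 mm, 104 mm high; its centre, 50 mm above the bench. Leave alone.
- pump_bottle_center (a point): Bystander: white pump bottle, diameter 68 mm, 195 mm high; point on its axis 75 mm above the bench. Leave alone.
- label_roll_center (a point): Bystander: roll of labels, diameter 72 mm, lying flat, 40 mm high; its centre. Leave alone.
- slide_box_center (a point): Bystander: small box with blue lid, 64 x 46 mm, 40 mm high; its centre. Leave alone.
- marker_center (a point): Bystander: felt marker lying on the bench, 146 mm long, 16 mm thick; its centre, x along it. Leave alone.

How it is judged:
By the outcome, as a careful person would: the job done as asked, in the order asked, and still so for the second after the job is handed in, with the robot touching nothing.
It also fails if it takes over 61 s, if anything falls off the work surface, if the arm or the gripper's body presses on something with over 40 N, if the wrist force passes 120 N, or if a joint passes its speed limit or range.

### The arm

A 6-joint arm with a two-finger parallel gripper is mounted at the origin on the work surface. World frame = base frame: x ahead of the robot, y to its left, z up, the work surface at z = 0. Lengths are in m, angles in degrees, forces in N, time in s.
With the tool pointing down it reaches from about 0.375 to 0.9 m from the base axis. Payload 3.1 kg.
Tool frame: the origin (TCP) lies midway between the tips of the shut fingers; the grasp point (between the pads) lies 19 mm behind it; z points along the fingers, y is the direction in which the jaws open and shut (so a half turn about z gives the same grasp; the last joint's range is limited). The gripper opens to 85 mm and grips with 20 to 120 N. Pads are 22 mm wide; open, the fingers measure 114 mm over their backs; the gripper's body (76 mm by 85 mm) begins 54 mm behind the grasp point. The pads swing forward as they close: fully open they stand 13 mm farther back than shut.
Start: joints at [60.819, 30.224, 82.088, -0, 67.689, -10.227], TCP at [0.203, 0.591, 0.231] pointing down, gripper open.
Joint ranges: [-176.69, 176.69], [-43.24, 126.21], [12.49, 139.97], [-82, 262], [0, 151.66], [-163.58, 163.58]. Speed limits (degrees/s): [159.86, 159.86, 180, 180, 180, 180].

### API

Orientations are given as a 3x3 rotation matrix whose columns are the frame's x, y, z axes.
In Python, from rig import manip, cams, job gives the robot as it stands.
- The arm moves only by the tool send_rows, never from a script. Its argument "commands" is a list of rows, each a list of 4 numbers: the shift along the tool's x, y, z in units of 50 mm (1.0 is 50 mm), then the turn about the tool's z in units of 8 degrees (1.0 is 8 degrees). In form: [[tx, ty, tz, spin], ...]. A call has 1 to 12 rows; each row is the pose to reach, as a shift and turn from the pose commanded when the call began, along the tool's axes at that moment; what a row does not reach only later rows make up. A row lasts 1/10 s, in which the tool goes at most 50 mm and 8.59 degrees, less where a joint would pass 70% of its speed; a pose out of reach is approached as far as the arm can. A call with a gripper value outside its range is refused whole. "jaw" is the opening, from 0 (shut) to 1 (fully open), set as the call begins (left out, the last holds). The fingers move at their own pace and stop on an object; "force" is the grip in N (left out, the last holds). Time passes only in rows, so rows that repeat a pose let the fingers close. It gives the time, the measured TCP pose, the force and the opening at its end, in the units of the state.
- manip.read_state(): the state, without advancing time (a new reading comes with each control period).
- cams.capture(name): name is "side" or "top" or "wrist"; returns the picture (400x640x3 uint8, blue, green, red); there is no depth.
- cams.camera_model(name): a dict with "K" (3x3 intrinsics, pixels), "k1" (the pictures are not rectified: a ray, as slopes to the right and down, at radius r is drawn at 1 + k1 r^2 times it, then the intrinsics apply), "cam_to_world" (4x4, takes a point from camera to world coordinates). Camera axes: x right, y down, z forward; pixel columns grow to the right and rows downward; lengths in m; the calibration is good to about 2 mm. A picture is of the moment at which its call begins: read the wrist's pose just before it. camera_model takes no time and is no camera call; for the wrist camera it gives the pose at the moment of the call.
- job.close_job(): hands the job in, once; it reports no verdict.
The state is a dict: "t": time; "joint_pos": joint angles; "dq": joint speeds; "effort": joint torques, N m; "position": TCP position; "tcp_rot": TCP orientation; "contact_force": force on the tool from outside, world axes, zero at the start; "torque": the same for the moment, N m; "width": opening from 0.0 (shut) to 1.0 (fully open).
Only numpy, scipy, OpenCV 4.12 (cv2) and the standard library are available. Lean on these libraries where they do the work, as an engineer would, in place of code of your own. Each camera call takes 0.05 s, during which the arm holds its last target. There are 200 camera calls.

## Working session

There is one attempt and no reset: what is moved stays moved. The work goes in short steps, Python scripts to look and compute and a tool call to move; the robot and the scene stay as the last step left them, time stands still between calls to the robot, and variables do not carry over. Pictures are saved under pics/ and viewed, about 8 in all and at most 12, crops included, and the job is handed in when it is done.

Besides the shell and the picture viewer there is one more tool, called after "Call:" as a command line: name --pt "numbers of a row" for each row, then --argument value for the rest. send_rows: Moves the arm, as the interface text tells. Its arguments: {"type":"object","properties":{"commands":{"type":"array"},"jaw":{"type":"number"},"force":{"type":"number"}},"required":["commands"]}

```bash
ls; mkdir -p pics; python3 - <<'E'
from rig import manip,cams,job
import cv2,numpy as np
s=manip.read_state();print({k:np.round(v,3).tolist() for k,v in s.items()})
for n in ["top","side"]:
    cv2.imwrite(f"pics/{n}0.png",cams.capture(n));m=cams.camera_model(n);print(n,np.round(m["K"],1).tolist(),m["k1"],np.round(m["cam_to_world"],3).tolist())
E
```

```text
pics
{'t': 0.0, 'joint_pos': [60.822, 30.28, 82.159, 0.001, 67.687, -10.225], 'dq': [-0.003, 0.021, -0.046, 0.064, -0.046, 0.034], 'effort': [-0.001, -44.236, -17.802, -0.0, 0.009, -0.0], 'position': [0.203, 0.59, 0.23], 'tcp_rot': [[-0.946, 0.325, -0.001], [0.325, 0.946, -0.002], [0.0, -0.002, -1.0]], 'contact_force': [1.033, -0.936, 0.546], 'torque': [-0.039, 0.012, 0.005], 'width': 0.996}
top [[467.8, 0.0, 322.4], [0.0, 467.8, 191.3], [0.0, 0.0, 1.0]] -0.1087605079421359 [[-0.016, -0.993, 0.117, 0.443], [-1.0, 0.015, -0.008, 0.008], [0.007, -0.117, -0.993, 1.179], [0.0, 0.0, 0.0, 1.0]]
side [[389.6, 0.0, 315.4], [0.0, 389.6, 194.4], [0.0, 0.0, 1.0]] -0.022590439708438898 [[0.958, -0.163, 0.237, 0.354], [-0.287, -0.545, 0.788, -0.692], [0.001, -0.823, -0.569, 0.572], [0.0, 0.0, 0.0, 1.0]]
```

View pics/top0.png

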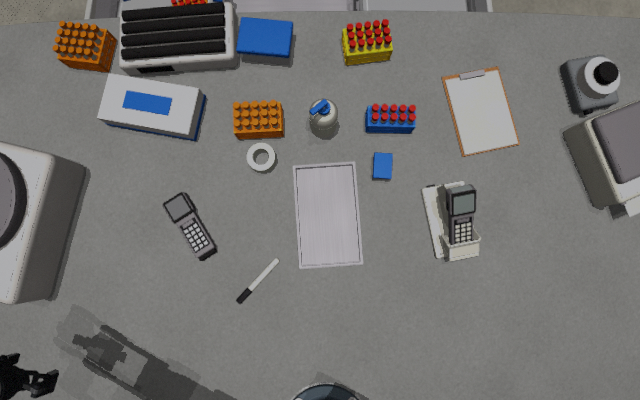

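View pics/side0.png

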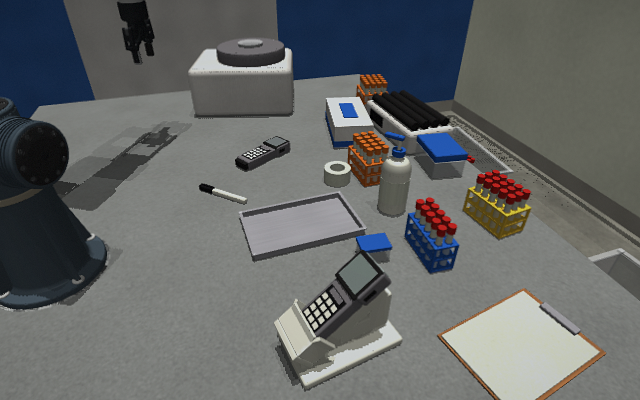

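```bash
cat > h.py <<'E'
import cv2,numpy as np
from rig import manip,cams,job
def ray(m,p):
    K=np.array(m["K"]);u=(np.array(p,float)-K[:2,2])/np.array([K[0,0],K[1,1]])
    v=u.copy()
    for _ in range(20): v=u/(1+m["k1"]*(v@v))
    T=np.array(m["cam_to_world"]);return T[:3,3],T[:3,:3]@np.r_[v,1]
def onz(m,p,z):
    o,d=ray(m,p);return o+d*(z-o[2])/d[2]
def tri(ms,ps):
    A=np.zeros((3,3));b=np.zeros(3);R=[]
    for m,p in zip(ms,ps):
        o,d=ray(m,p);d=d/np.linalg.norm(d);P=np.eye(3)-np.outer(d,d);A+=P;b+=P@o;R.append((P,o))
    x=np.linalg.solve(A,b);return x,max(np.linalg.norm(P@(x-o)) for P,o in R)
def proj(m,X):
    T=np.array(m["cam_to_world"]);c=T[:3,:3].T@(np.array(X,float)-T[:3,3]);v=c[:2]/c[2];v=v*(1+m["k1"]*(v@v));K=np.array(m["K"]);return v*[K[0,0],K[1,1]]+K[:2,2]
E
python3 - <<'E'
from h import *
m=cams.camera_model("top");im=cv2.imread("pics/top0.png")
for p in [(294,165),(354,163),(362,264),(300,268)]: print("tray",onz(m,p,.018).round(3))
for p in [(165,207),(188,194),(215,250),(203,259)]: print("low",onz(m,p,.03).round(3))
for p in [(455,225)]: print("cr",onz(m,p,.09).round(3))
hsv=cv2.cvtColor(im,cv2.COLOR_BGR2GRAY)
a=cv2.resize(im[170:270,410:500],None,fx=6,fy=6,interpolation=cv2.INTER_CUBIC)
s=cv2.imread("pics/side0.png")[240:390,260:420]
cv2.imwrite("pics/crop.png",np.hstack([a[:600,:],])[:600]);b=cv2.resize(s,None,fx=1.6,fy=1.6)
cv2.imwrite("pics/crop.png",np.hstack([cv2.resize(a,(360,400)),cv2.resize(s,(427,400),interpolation=cv2.INTER_CUBIC)]))
E
```

```text
tray [0.648 0.069 0.018]
tray [ 0.651 -0.082  0.018]
tray [ 0.398 -0.096  0.018]
tray [0.391 0.057 0.018]
low [0.545 0.391 0.03 ]
low [0.577 0.333 0.03 ]
low [0.437 0.264 0.03 ]
low [0.416 0.294 0.03 ]
cr [ 0.487 -0.311  0.09 ]
```

View pics/crop.png

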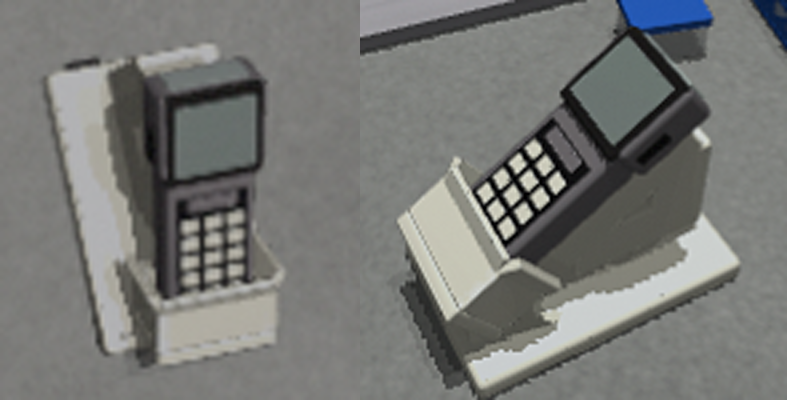

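```bash
python3 - <<'E'
from h import *
mt,ms=cams.camera_model("top"),cams.camera_model("side")
T=np.array([(163,92),(265,84),(260,180),(163,187)])/4+[410,170]
S=np.array([(630,28),(690,92),(632,165),(563,95)],float);S[:,0]-=360;S=S/2.667+[260,240]
P=[tri([mt,ms],[a,b]) for a,b in zip(T,S)]
for p in P: print(p[0].round(4),round(p[1],4))
P=np.array([p[0] for p in P])
x=(P[0]+P[1]-P[2]-P[3])/2;y=(P[0]+P[3]-P[1]-P[2])/2
print("x",x,np.linalg.norm(x),"y",y,np.linalg.norm(y),"yaws",np.degrees(np.arctan2(x[1],x[0])),np.degrees(np.arctan2(-y[0],y[1])),"slope",np.degrees(np.arctan2(x[2],np.hypot(*x[:2]))))
a=onz(mt,np.array([48,78])/4+[410,170],.016);b=onz(mt,np.array([105,352])/4+[410,170],.016);print(a,b,np.degrees(np.arctan2(*(a-b)[1::-1])),np.linalg.norm(a-b))
m=cams.camera_model("wrist");s=manip.read_state();T=np.array(m["cam_to_world"]);R=np.array(s["tcp_rot"])
print("wrist in tool",(R.T@(T[:3,3]-s["position"])).round(3),(R.T@T[:3,:3]).round(3).tolist(),np.round(m["K"],0).tolist(),m["k1"])
E
```

```text
[ 0.5532 -0.2846  0.1569] 0.0024
[ 0.56   -0.3431  0.1599] 0.0012
[ 0.5166 -0.3521  0.1247] 0.0094
[ 0.5062 -0.2929  0.1233] 0.0015
x [0.04524035 0.00862306 0.034387  ] 0.05747618478878202 y [-0.00858894  0.05883462 -0.0022205 ] 0.05949968827177542 yaws 10.791452114661393 8.305627038263845 slope 36.74699109076427
[ 0.58099151 -0.25257038  0.016     ] [ 0.40885616 -0.28206954  0.016     ] 9.724423149004595 0.17464472634066655
wrist in tool [ 0.071 -0.001 -0.143] [[0.0, -0.963, -0.271], [1.0, 0.0, 0.001], [-0.0, -0.271, 0.963]] [[276.0, 0.0, 316.0], [0.0, 276.0, 199.0], [0.0, 0.0, 1.0]] -0.03669007318293935
```

Call:
send_rows --pt "-5.2 -4.3 -2 -1" --pt "-5.2 -4.3 -2 -2" --pt "-5.2 -4.3 -2 -3" --pt "-5.2 -4.3 -2 -3.5" --pt "-5.2 -4.3 -2 -3.5" --pt "-5.2 -4.3 -2 -3.5" --pt "-5.2 -4.3 -2 -3.5" --pt "-10.1 -11.1 -2 -3.5" --pt "-10.1 -11.1 -2 -3.5" --pt "-10.1 -11.1 -2 -3.5" --pt "-10.1 -11.1 -2 -3.5" --pt "-10.1 -11.1 -2 -3.5" --jaw 1

```text
t: 1.3
position: [0.4504, 0.0643, 0.3309]
tcp_rot: [[-0.988, -0.157, -0.0], [-0.157, 0.988, 0.0], [0.0, 0.0, -1.0]]
contact_force: [0.6, 0.9, -0.3]
width: 1.003
```

Call:
send_rows --pt "0.8 -7.5 1 0" --pt "0.8 -7.5 1 0" --pt "0.8 -7.5 1 0" --pt "0.8 -7.5 1 0" --pt "0.8 -7.5 1 0" --pt "0.8 -7.5 1 0" --pt "0.8 -7.5 1 0" --pt "0.8 -7.5 1 0" --pt "0.8 -7.5 1 0" --pt "0.8 -7.5 1 0" --pt "0.8 -7.5 1 0"

```text
t: 2.4
position: [0.4696, -0.3089, 0.2808]
tcp_rot: [[-0.987, -0.158, -0.001], [-0.158, 0.987, 0.001], [0.001, 0.002, -1.0]]
contact_force: [-0.5, 0.1, -0.6]
width: 1.003
```

```bash
python3 - <<'E'
from h import *
import json
s=manip.read_state();m=cams.camera_model("wrist");im=cams.capture("wrist");cv2.imwrite("pics/w1.png",im)
json.dump({k:np.array(v).tolist() for k,v in m.items()},open("w1.json","w"));print(np.round(s["position"],4),np.round(s["tcp_rot"],3).tolist(),s["contact_force"],s["t"])
E
```

```text
[ 0.4696 -0.3089  0.2808] [[-0.987, -0.158, -0.001], [-0.158, 0.987, 0.001], [0.001, 0.002, -1.0]] [-0.51195847  0.11604917 -0.59748974] 2.4
```

View pics/w1.png

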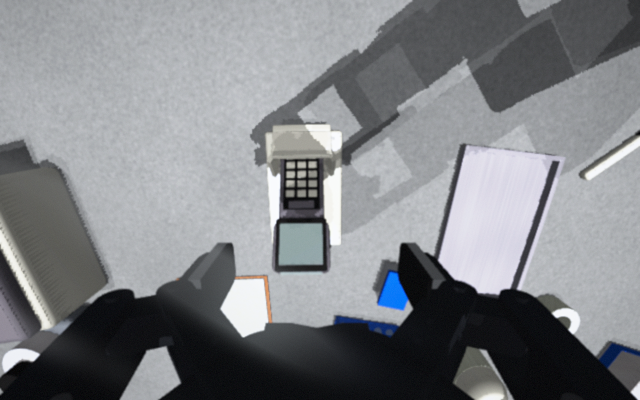

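```bash
python3 - <<'E'
from h import *
import json
m=json.load(open("w1.json"));im=cv2.imread("pics/w1.png");g=cv2.cvtColor(im,cv2.COLOR_BGR2GRAY)
for r in [165,180,195,205,212,222,230,245,260,268,271]: print(r,g[r,262:346:2].tolist())
print("col300",g[112:280:2,300].tolist())
E
```

```text
165 [179, 196, 183, 155, 138, 115, 109, 110, 106, 86, 79, 36, 111, 183, 182, 183, 156, 39, 179, 185, 185, 184, 65, 116, 186, 184, 182, 113, 18, 51, 59, 113, 105, 92, 93, 99, 105, 156, 161, 138, 145, 139]
180 [187, 192, 192, 242, 251, 250, 250, 250, 252, 157, 76, 30, 79, 133, 133, 121, 82, 27, 103, 93, 91, 90, 31, 62, 100, 100, 100, 84, 20, 61, 74, 219, 245, 247, 250, 250, 250, 250, 250, 232, 159, 164]
195 [182, 180, 180, 216, 250, 250, 250, 251, 249, 106, 53, 24, 113, 137, 141, 139, 65, 42, 138, 145, 146, 142, 49, 88, 147, 144, 147, 119, 17, 61, 66, 207, 244, 243, 243, 246, 250, 250, 250, 231, 159, 165]
205 [182, 186, 184, 183, 248, 250, 250, 251, 242, 104, 94, 13, 13, 39, 66, 65, 65, 67, 65, 66, 65, 67, 65, 65, 66, 65, 32, 10, 16, 51, 67, 201, 244, 244, 243, 246, 249, 250, 249, 229, 160, 166]
212 [192, 188, 186, 192, 238, 251, 250, 251, 242, 111, 134, 143, 115, 85, 85, 87, 85, 69, 67, 66, 66, 67, 67, 65, 69, 66, 69, 89, 109, 124, 110, 193, 244, 243, 243, 246, 250, 250, 249, 227, 157, 161]
222 [193, 193, 184, 176, 215, 251, 253, 123, 30, 41, 48, 47, 48, 41, 42, 40, 41, 41, 42, 41, 42
[... 817 characters left out ...]
36, 36, 32, 32, 33, 33, 31, 33, 30, 32, 33, 32, 40, 124, 174, 190, 191, 193, 189, 188, 186, 183]
271 [194, 191, 197, 192, 185, 183, 149, 98, 74, 86, 95, 98, 96, 93, 90, 91, 96, 98, 94, 96, 104, 103, 102, 106, 111, 112, 111, 114, 123, 122, 98, 82, 102, 151, 186, 187, 190, 194, 192, 189, 187, 187]
col300 [191, 191, 165, 126, 88, 91, 122, 179, 183, 187, 176, 176, 172, 162, 161, 163, 163, 162, 160, 145, 138, 147, 156, 123, 33, 152, 183, 180, 86, 83, 179, 183, 177, 69, 93, 144, 144, 116, 20, 103, 143, 148, 122, 10, 34, 64, 65, 67, 43, 61, 66, 74, 70, 29, 18, 41, 150, 156, 158, 159, 161, 162, 161, 160, 161, 161, 159, 161, 163, 161, 162, 160, 160, 161, 161, 159, 123, 38, 36, 48, 164, 198, 190, 189]
```

```bash
python3 - <<'E'
from h import *
import json
m=json.load(open("w1.json"));c,s=np.cos(np.radians(35)),np.sin(np.radians(35))
H=lambda x,z:.084+.014*c+x*s+z*c
far=onz(m,(300.5,269.5),H(.086,.021));near=onz(m,(300.9,218),H(.030,.021));mid=onz(m,(300.7,243.5),H(.058,.021))
print(far,near,mid)
# keypad axis point: intersect with handle face plane, given axis through mid
yaw=np.radians(9.5)
for it in range(3):
    ex=np.array([c*np.cos(yaw),c*np.sin(yaw),s]);ez=np.array([-s*np.cos(yaw),-s*np.sin(yaw),c])
    C=np.mean([far-.086*ex-.021*ez,near-.03*ex-.021*ez],0)
    o,d=ray(m,(301.2,165));t=((C+.014*ez-o)@ez)/(d@ez);k=o+t*d
    v=mid-k;yaw=np.arctan2(v[1],v[0]);print("C",C.round(4),"key",k.round(4),"keyx",((k-C)@ex).round(4),"yaw",np.degrees(yaw).round(2), (far-.086*ex-.021*ez).round(4),(near-.03*ex-.021*ez).round(4))
E
```

```text
[ 0.55163128 -0.31268904  0.1619979 ] [ 0.50566289 -0.32057528  0.12987761] [ 0.52922288 -0.31655001  0.14593775]
C [ 0.4937 -0.3225  0.0955] key [ 0.4535 -0.3302  0.0839] keyx -0.0401 yaw 10.21 [ 0.494  -0.3223  0.0955] [ 0.4933 -0.3226  0.0955]
C [ 0.4937 -0.3229  0.0955] key [ 0.4535 -0.3302  0.0839] keyx -0.0401 yaw 10.21 [ 0.4942 -0.323   0.0955] [ 0.4933 -0.3228  0.0955]
C [ 0.4937 -0.3229  0.0955] key [ 0.4535 -0.3302  0.0839] keyx -0.0401 yaw 10.21 [ 0.4942 -0.323   0.0955] [ 0.4933 -0.3228  0.0955]
```

Call:
send_rows --pt "-0.24 -0.35 0.5 -0.1" --pt "-0.24 -0.35 1.2 -0.1" --pt "-0.24 -0.35 1.9 -0.1" --pt "-0.24 -0.35 2.5 -0.1" --pt "-0.24 -0.35 3 -0.1" --pt "-0.24 -0.35 3.4 -0.1" --pt "-0.24 -0.35 3.7 -0.1" --pt "-0.24 -0.35 3.9 -0.1" --pt "-0.24 -0.35 4.04 -0.1" --pt "-0.24 -0.35 4.04 -0.1" --pt "-0.24 -0.35 4.04 -0.1"

```text
t: 3.55
position: [0.485, -0.3259, 0.0797]
tcp_rot: [[-0.985, -0.171, 0.001], [-0.171, 0.985, -0.001], [-0.001, -0.001, -1.0]]
contact_force: [-0.4, 0.4, 0.1]
width: 1.001
```

```bash
python3 - <<'E'
from h import *
im=cams.capture("side");cv2.imwrite("pics/s1.png",cv2.resize(im[200:390,230:430],(630,600)))
E
```

```text
(no output)
```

View pics/s1.png

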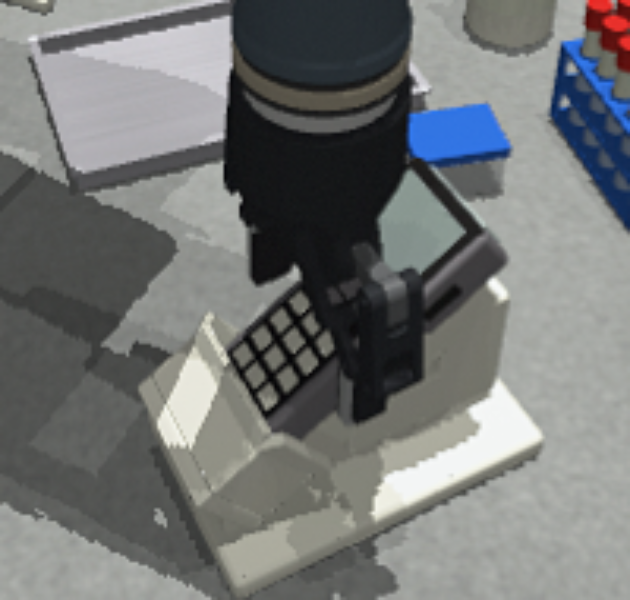

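Call:
send_rows --pt "0 0 0 0" --pt "0 0 0 0" --pt "0 0 0 0" --pt "0 0 0 0" --pt "0 0 0 0" --pt "0 0 0 0" --pt "0 0 0 0" --pt "0 0 0 0" --jaw 0 --force 30

```text
t: 4.4
position: [0.4846, -0.3258, 0.0797]
tcp_rot: [[-0.985, -0.171, 0.0], [-0.171, 0.985, -0.0], [-0.0, -0.0, -1.0]]
contact_force: [-1.3, 1.3, 5.6]
width: 0.623
```

Call:
send_rows --pt "-0.08 0 -0.06 0" --pt "-0.16 0 -0.115 0" --pt "-0.33 0 -0.23 0" --pt "-0.49 0 -0.345 0" --pt "-0.66 0 -0.46 0" --pt "-0.82 0 -0.575 0" --pt "-0.98 0 -0.69 0" --pt "-1.15 0 -0.805 0" --pt "-1.31 0 -0.92 0" --pt "-1.31 0 -1.3 0" --pt "-1.31 0 -1.9 0" --pt "-1.31 0 -2.5 0"

```text
t: 5.6
position: [0.5493, -0.3139, 0.2036]
tcp_rot: [[-0.985, -0.171, -0.001], [-0.171, 0.985, 0.002], [0.001, 0.002, -1.0]]
contact_force: [1.1, -0.6, -1.6]
width: 0.629
```

```bash
python3 - <<'E'
from h import *
s=manip.read_state();print(s["contact_force"],s["torque"],s["position"],s["t"])
im=cams.capture("side");cv2.imwrite("pics/s2.png",cv2.resize(im[80:390,200:520],(600,580)))
E
```

```text
[ 1.1271113  -0.64393944 -1.60618599] [-0.03336035  0.07091975 -0.01483794] [ 0.54926821 -0.31389225  0.20364625] 5.6
```

View pics/s2.png

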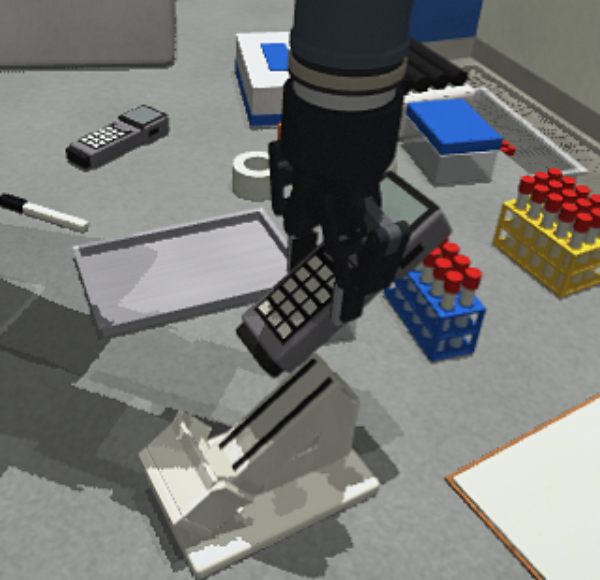

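Call:
send_rows --pt "-0.05 0.5 0 0.1" --pt "-0.1 1.2 0 0.2" --pt "-0.15 2 0 0.4" --pt "-0.2 2.8 0 0.6" --pt "-0.25 3.6 0 0.85" --pt "-0.3 4.4 0 0.85" --pt "-0.36 5.1 0.2 0.85" --pt "-0.36 5.6 0.6 0.85" --pt "-0.36 5.9 1.1 0.85" --pt "-0.36 6.05 1.6 0.85" --pt "-0.36 6.05 1.9 0.85" --pt "-0.36 6.05 2.1 0.85"

```text
t: 6.85
position: [0.5146, -0.0126, 0.0973]
tcp_rot: [[-0.999, -0.054, -0.002], [-0.054, 0.999, 0.001], [0.002, 0.001, -1.0]]
contact_force: [0.4, -0.2, -1.7]
width: 0.623
```

Call:
send_rows --pt "0 0 0.3 0" --pt "0 0 0.6 0" --pt "0 0 0.75 0" --pt "0 0 0.85 0" --pt "0 0 0.91 0" --pt "0 0 0.97 0" --pt "0 0 1.03 0" --pt "0 0 1.09 0" --pt "0 0 1.15 0" --force 20

```text
t: 7.75
position: [0.5182, -0.0137, 0.0428]
tcp_rot: [[-0.999, -0.052, 0.007], [-0.052, 0.999, -0.001], [-0.007, -0.001, -1.0]]
contact_force: [5.0, 2.6, 7.2]
width: 0.626
```

Call:
send_rows --pt "-0.04 0 0.06 0" --pt "-0.07 0 0.12 0" --pt "-0.1 0 0.18 0" --pt "-0.13 0 0.24 0" --pt "-0.15 0 0.3 0"

```text
t: 8.25
position: [0.5258, -0.0138, 0.0277]
tcp_rot: [[-0.999, -0.053, 0.007], [-0.053, 0.999, -0.002], [-0.007, -0.002, -1.0]]
contact_force: [4.0, -0.3, 6.0]
width: 0.626
```

```bash
python3 - <<'E'
from h import *
s=manip.read_state();print(s["contact_force"],s["torque"],s["position"],s["t"])
im=cams.capture("side");cv2.imwrite("pics/s3.png",cv2.resize(im[120:280,200:400],(750,600)))
E
```

```text
[ 3.9588718  -0.28642729  5.997999  ] [ 0.00544358 -0.31056984 -0.00304758] [ 0.52579232 -0.01376468  0.02771433] 8.25
```

View pics/s3.png

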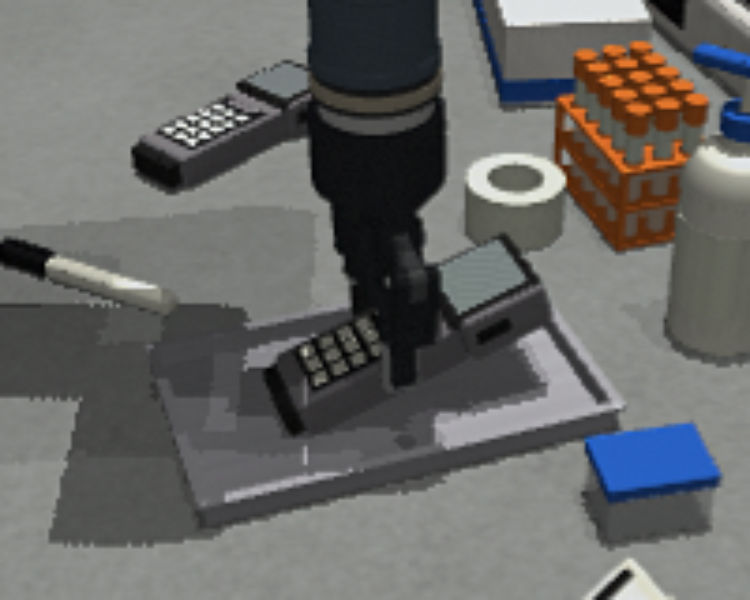

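Call:
send_rows --pt "-0.02 0 0.06 0" --pt "-0.03 0 0.12 0" --pt "-0.04 0 0.18 0" --pt "-0.05 0 0.24 0" --pt "-0.05 0 0.28 0" --pt "-0.05 0 0.31 0"

```text
t: 8.9
position: [0.5246, -0.0129, 0.0106]
tcp_rot: [[-0.999, -0.053, -0.001], [-0.053, 0.999, 0.0], [0.001, 0.0, -1.0]]
contact_force: [2.4, -0.5, 3.0]
width: 0.626
```

Call:
send_rows --pt "0 0 0.03 0" --pt "0 0 0.06 0" --pt "0 0 0.06 0"

```text
t: 9.2
position: [0.5247, -0.0128, 0.0081]
tcp_rot: [[-0.999, -0.053, -0.001], [-0.053, 0.999, 0.0], [0.001, 0.0, -1.0]]
contact_force: [2.4, -0.3, 4.2]
width: 0.626
```

```bash
python3 - <<'E'
from h import *
s=manip.read_state();print(s["contact_force"],s["torque"],s["position"],s["t"])
im=cams.capture("side");cv2.imwrite("pics/s4.png",cv2.resize(im[120:280,200:400],(750,600)))
E
```

```text
[ 2.4091878  -0.28560508  4.16328953] [-0.00760791 -0.07869566 -0.04849093] [ 0.52470827 -0.01282991  0.00807815] 9.2
```

View pics/s4.png

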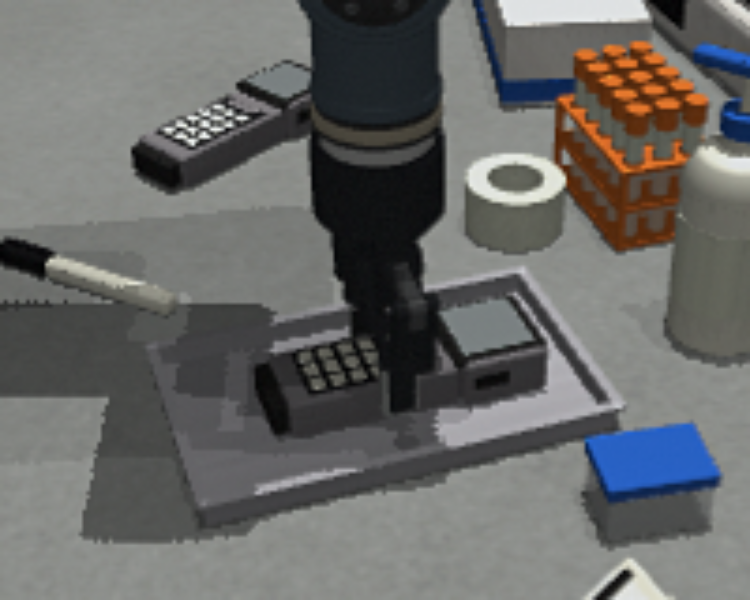

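Call:
send_rows --pt "0 0 0 0" --pt "0 0 0 0" --pt "0 0 0 0" --pt "0 0 0 0" --pt "0 0 0 0" --pt "0 0 -0.3 0" --pt "0 0 -0.8 0" --pt "0 0 -1.6 0" --pt "0 0 -2.5 0" --pt "0 0 -3.4 0" --pt "0 0 -4.2 0" --jaw 1

```text
t: 10.35
position: [0.5248, -0.0129, 0.2202]
tcp_rot: [[-0.999, -0.053, 0.001], [-0.053, 0.999, -0.0], [-0.001, -0.0, -1.0]]
contact_force: [0.6, -0.1, -1.0]
width: 0.997
```

Call:
send_rows --pt "0.1 0.7 0 -0.5" --pt "0.2 1.5 0 -1.2" --pt "0.3 2.3 0 -2" --pt "0.4 3.1 0 -2.7" --pt "0.5 3.9 0 -3.3" --pt "0.6 4.7 0 -3.6" --pt "0.66 5.4 0 -3.6" --pt "0.66 6 0 -3.6" --pt "0.66 6.3 0 -3.6" --pt "0.66 6.4 0 -3.6" --pt "0.66 6.4 0 -3.6"

```text
t: 11.45
position: [0.475, 0.3046, 0.2178]
tcp_rot: [[-0.849, -0.528, -0.0], [-0.528, 0.849, -0.001], [0.001, -0.0, -1.0]]
contact_force: [0.2, -0.4, -0.2]
width: 1.002
```

```bash
python3 - <<'E'
from h import *
import json
s=manip.read_state();m=cams.camera_model("wrist");im=cams.capture("wrist");cv2.imwrite("pics/w2.png",im)
json.dump({k:np.array(v).tolist() for k,v in m.items()},open("w2.json","w"));print(np.round(s["position"],4),np.round(s["tcp_rot"],3).tolist(),s["t"])
t=cams.capture("top");cv2.imwrite("pics/t2.png",t)
cv2.imwrite("pics/w2c.png",np.vstack([im,cv2.resize(t[140:290,260:500],(320,200)).repeat(2,1)])[:600])
E
```

```text
[0.475  0.3046 0.2178] [[-0.849, -0.528, -0.0], [-0.528, 0.849, -0.001], [0.001, -0.0, -1.0]] 11.45
```

View pics/w2c.png

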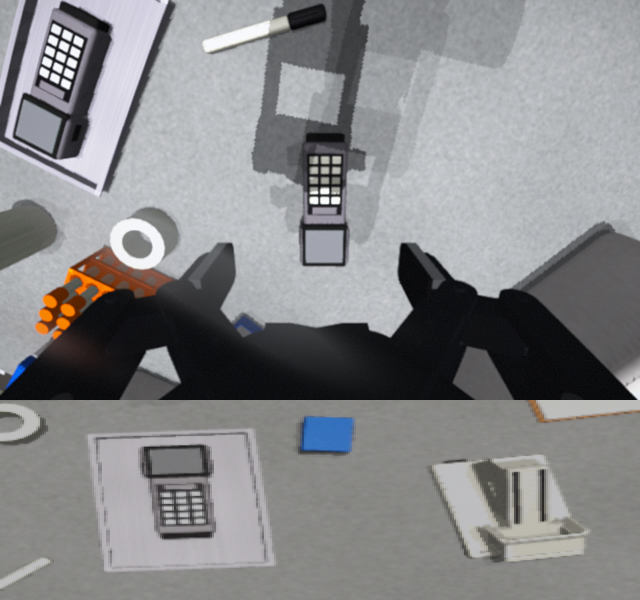

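```bash
python3 - <<'E'
from h import *
import json
m=json.load(open("w2.json"));im=cv2.imread("pics/w2.png");g=cv2.cvtColor(im,cv2.COLOR_BGR2GRAY)
for r in [138,160,196,232,250]: print(r,g[r,296:354:2].tolist())
print("col325",g[126:272:2,325].tolist())
for n,p,z in [("far",(324,265),.035),("near",(324.5,223),.035),("foot",(325.5,134),.018)]: print(n,onz(m,p,z).round(4))
E
```

```text
138 [104, 107, 107, 101, 81, 30, 17, 19, 18, 17, 16, 15, 13, 14, 11, 14, 15, 16, 14, 12, 17, 13, 14, 12, 36, 64, 65, 70, 125]
160 [93, 82, 68, 62, 55, 47, 29, 123, 139, 178, 186, 81, 80, 184, 188, 186, 167, 46, 125, 190, 186, 187, 157, 38, 83, 73, 90, 94, 90]
196 [158, 160, 165, 149, 122, 131, 43, 94, 111, 120, 114, 48, 71, 119, 118, 109, 96, 30, 98, 112, 113, 111, 44, 110, 134, 146, 170, 164, 163]
232 [178, 161, 93, 70, 45, 156, 167, 167, 169, 167, 164, 168, 167, 167, 166, 166, 167, 167, 165, 167, 167, 168, 166, 150, 47, 80, 115, 163, 164]
250 [186, 183, 128, 102, 45, 159, 167, 164, 164, 166, 165, 167, 164, 166, 164, 164, 165, 166, 165, 165, 165, 164, 169, 135, 39, 110, 145, 191, 193]
col325 [64, 66, 63, 54, 15, 12, 15, 17, 43, 54, 79, 97, 97, 90, 29, 122, 192, 187, 184, 70, 81, 184, 187, 180, 69, 52, 157, 163, 157, 59, 51, 214, 252, 252, 122, 114, 252, 251, 252, 120, 47, 153, 156, 154, 112, 147, 153, 154, 150, 57, 29, 31, 114, 167, 165, 165, 166, 165, 165, 163, 165, 166, 165, 166, 166, 165, 164, 165, 131, 35, 141, 192, 195]
far [0.5632 0.3724 0.035 ]
near [0.5131 0.3414 0.035 ]
foot [0.4207 0.2848 0.018 ]
```

```bash
python3 - <<'E'
from h import *
import json
m=json.load(open("w2.json"))
k=onz(m,(324.7,178),.028);h=onz(m,(323.8,241),.035);v=h-k;yaw=np.arctan2(v[1],v[0]);u=np.array([np.cos(yaw),np.sin(yaw)])
print(k,h,np.degrees(yaw),np.linalg.norm(v[:2]))
C=h[:2]+u*((np.array([.4905,.3275])-h[:2])@u);print("C",C)
G=C-.012*u;s=manip.read_state();R=np.array(s["tcp_rot"]);d=np.r_[G,.002]-s["position"]
print("G",G,"rows",(R.T@d/.05).round(3),"spin",(np.degrees(np.arctan2(R[1,1],R[0,1]))-90-np.degrees(yaw))/8)
E
```

```text
[0.4654987  0.31170423 0.028     ] [0.53434904 0.35376689 0.035     ] 31.42196222033661 0.08068232293566875
C [0.49073212 0.32712006]
G [0.48049191 0.32086401] rows [-0.277  0.239  4.316] spin 0.045845944114940806
```

Call:
send_rows --pt "-0.28 0.24 0.6 0" --pt "-0.28 0.24 1.4 0" --pt "-0.28 0.24 2.2 0" --pt "-0.28 0.24 2.9 0.05" --pt "-0.28 0.24 3.4 0.05" --pt "-0.28 0.24 3.8 0.05" --pt "-0.28 0.24 4.1 0.05" --pt "-0.28 0.24 4.25 0.05" --pt "-0.28 0.24 4.29 0.05" --pt "-0.28 0.24 4.29 0.05"

```text
t: 12.55
position: [0.4812, 0.3223, 0.004]
tcp_rot: [[-0.853, -0.521, 0.001], [-0.521, 0.853, 0.0], [-0.001, -0.0, -1.0]]
contact_force: [-0.8, 0.1, 0.7]
width: 0.999
```

Call:
send_rows --pt "0 0 0 0" --pt "0 0 0 0" --pt "0 0 0 0" --pt "0 0 0 0" --pt "0 0 0 0" --pt "0 0 0 0" --pt "0 0 0 0" --pt "0 0 0 0" --jaw 0 --force 30

```text
t: 13.35
position: [0.4814, 0.3227, 0.0046]
tcp_rot: [[-0.853, -0.522, 0.002], [-0.522, 0.853, 0.001], [-0.002, -0.0, -1.0]]
contact_force: [0.6, -0.4, 5.7]
width: 0.624
```

Call:
send_rows --pt "0 0 -0.2 0" --pt "0 0 -0.6 0" --pt "0 0 -1.3 0" --pt "0 0 -2.1 0" --pt "0 0 -2.9 0" --pt "0 0 -3.6 0" --pt "0.3 -0.57 -3.9 0.2" --pt "0.7 -1.33 -3.9 0.5" --pt "1.1 -2.09 -3.9 0.8" --pt "1.5 -2.84 -3.9 1.1" --pt "1.9 -3.6 -3.9 1.4" --pt "2.3 -4.36 -3.9 1.7"

```text
t: 14.55
position: [0.4949, 0.0751, 0.1983]
tcp_rot: [[-0.952, -0.305, -0.002], [-0.305, 0.952, 0.0], [0.002, 0.001, -1.0]]
contact_force: [0.4, -0.1, -4.0]
width: 0.625
```

Call:
send_rows --pt "0.2 -0.8 0 0.15" --pt "0.4 -1.6 0 0.3" --pt "0.6 -2.4 0 0.45" --pt "0.78 -3.2 0 0.6" --pt "0.97 -4 0 0.75" --pt "1.17 -4.8 0 0.9" --pt "1.37 -5.6 0 1" --pt "1.55 -6.4 0 1" --pt "1.72 -7.1 0 1" --pt "1.85 -7.55 0 1" --pt "1.87 -7.68 0 1" --pt "1.87 -7.68 0 1"

```text
t: 15.75
position: [0.5242, -0.3178, 0.1979]
tcp_rot: [[-0.986, -0.17, -0.001], [-0.17, 0.986, 0.002], [0.001, 0.002, -1.0]]
contact_force: [-0.1, -0.0, -4.2]
width: 0.625
```

```bash
python3 - <<'E'
from h import *
s=manip.read_state();R=np.array(s["tcp_rot"]);print(s["position"],np.degrees(np.arctan2(R[1,1],R[0,1]))-90,s["contact_force"],(R.T@(np.array([.5228,-.3192,.135])-s["position"])/.05).round(3))
yaw=np.radians(9.85);n=np.array([-np.sin(yaw),np.cos(yaw)]);print("lateral err mm",(np.array(s["position"])[:2]-[.4846,-.3258])@n*1e3)
E
```

```text
[ 0.52424251 -0.31775006  0.19785019] 9.76323392520942 [-1.14616179e-01 -2.35261665e-03 -4.19717422e+00] [ 0.032 -0.026  1.257]
lateral err mm 1.1496615485615072
```

Call:
send_rows --pt "0.03 -0.025 0.4 0" --pt "0.03 -0.025 0.8 0" --pt "0.03 -0.025 1.1 0" --pt "0.03 -0.025 1.25 0" --pt "0.03 -0.025 1.35 0" --pt "0.03 -0.025 1.4 0" --pt "0.03 -0.025 1.45 0" --pt "0.03 -0.025 1.5 0" --pt "0.03 -0.025 1.55 0" --pt "0.03 -0.025 1.6 0" --force 20

```text
t: 16.75
position: [0.5219, -0.3189, 0.1213]
tcp_rot: [[-0.985, -0.172, -0.003], [-0.172, 0.985, -0.0], [0.003, 0.0, -1.0]]
contact_force: [-11.1, 0.7, 10.3]
width: 0.626
```

Call:
send_rows --pt "0.02 0 0.05 0" --pt "0.04 0 0.1 0" --pt "0.05 0 0.14 0"

```text
t: 17.05
position: [0.5203, -0.3192, 0.1141]
tcp_rot: [[-0.985, -0.172, -0.001], [-0.172, 0.985, 0.0], [0.001, 0.0, -1.0]]
contact_force: [-5.6, 3.2, 8.9]
width: 0.625
```

```bash
python3 - <<'E'
from h import *
s=manip.read_state();print(s["contact_force"],s["torque"],s["position"],s["t"])
im=cams.capture("side");cv2.imwrite("pics/s5.png",cv2.resize(im[160:390,230:470],(620,594)))
E
```

```text
[-5.63929534  3.17772512  8.91211459] [0.48925116 0.53799326 0.17224813] [ 0.52034047 -0.31916408  0.11413861] 17.05
```

View pics/s5.png

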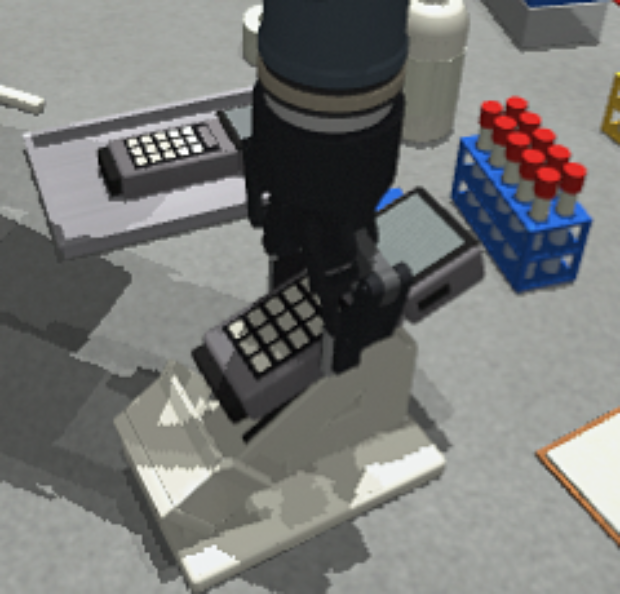

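Call:
send_rows --pt "0 0 0.04 0" --pt "0 0 0.08 0" --pt "0 0 0.12 0" --pt "0 0 0.15 0" --pt "0 0 0.15 0"

```text
t: 17.6
position: [0.5198, -0.3192, 0.1063]
tcp_rot: [[-0.985, -0.172, -0.002], [-0.172, 0.985, 0.0], [0.002, 0.001, -1.0]]
contact_force: [-7.4, 2.1, 6.6]
width: 0.628
```

Call:
send_rows --pt "0 0 0.03 0" --pt "0 0 0.05 0" --pt "0 0 0.05 0"

```text
t: 17.9
position: [0.5199, -0.3192, 0.1039]
tcp_rot: [[-0.985, -0.172, -0.002], [-0.172, 0.985, 0.0], [0.002, 0.001, -1.0]]
contact_force: [-6.8, 2.5, 7.4]
width: 0.625
```

```bash
python3 - <<'E'
from h import *
s=manip.read_state();print(s["contact_force"],s["torque"],s["position"],s["t"])
yaw=np.radians(9.85);n=np.array([-np.sin(yaw),np.cos(yaw)]);print("lateral err mm",(np.array(s["position"])[:2]-[.4846,-.3258])@n*1e3)
im=cams.capture("side");cv2.imwrite("pics/s6.png",cv2.resize(im[160:390,230:470],(620,594)))
E
```

```text
[-6.82701288  2.4575759   7.42038096] [0.42815786 0.7275589  0.16293114] [ 0.51991804 -0.31916737  0.10391505] 17.9
lateral err mm 0.4930235932906807
```

View pics/s6.png

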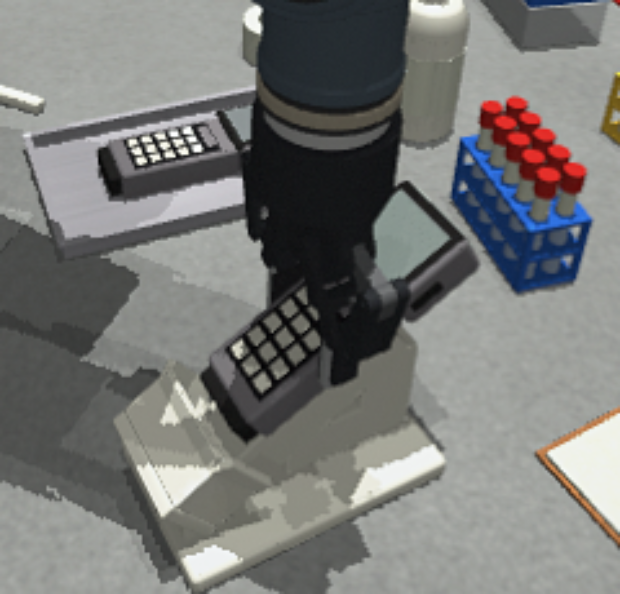

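Call:
send_rows --pt "0 0 0.03 0" --pt "0 0 0.05 0" --pt "0 0 0.05 0"

```text
t: 18.25
position: [0.5201, -0.3191, 0.1015]
tcp_rot: [[-0.985, -0.172, -0.002], [-0.172, 0.985, 0.0], [0.002, 0.001, -1.0]]
contact_force: [-6.6, 2.5, 6.6]
width: 0.632
```

```bash
python3 - <<'E'
from h import *
m=cams.camera_model("side");yaw=np.radians(9.85);u=np.array([np.cos(yaw),np.sin(yaw),0]);n=np.array([-u[1],u[0],0]);k=np.array([0,0,1])
s=35*np.pi/180;C0=np.array([.4937,-.3228,.0955])
def pr(C,th,pts): 
    ex=np.cos(th)*u+np.sin(th)*k;ez=-np.sin(th)*u+np.cos(th)*k
    return [np.round((proj(m,C+ex*a+n*b+ez*c)-[230,160])*2.583).astype(int).tolist() for a,b,c in pts]
pts=[(.086,.030,.021),(.086,-.030,.021),(.03,-.03,.021),(-.076,-.027,.014),(-.076,.027,.014),(-.086,-.0235,-.01)]
P=np.array([.51992,-.31917,.1039+.014])  # pivot approx at s6
for th in (25,30,35,40):
    t=np.radians(th);ex=np.cos(t)*u+np.sin(t)*k;ez=-np.sin(t)*u+np.cos(t)*k
    print(th,pr(P+.0105*ex-.005*ez,t,pts))
im=cams.capture("side");g=cv2.resize(im[160:390,230:470],(620,594));cv2.imwrite("pics/s7.png",g)
a=cv2.resize(im[220:340,300:430],(780,600),interpolation=cv2.INTER_CUBIC);cv2.imwrite("pics/s7c.png",a)
s=manip.read_state();print(s["contact_force"],s["torque"])
E
```

```text
25 [[402, 191], [463, 252], [385, 312], [233, 428], [192, 360], [232, 451]]
30 [[396, 184], [458, 246], [381, 310], [236, 433], [195, 365], [238, 454]]
35 [[389, 179], [451, 241], [376, 309], [240, 437], [199, 369], [245, 456]]
40 [[381, 174], [443, 237], [372, 309], [244, 441], [203, 373], [253, 457]]
[-6.79049919  2.31022874  6.86870502] [0.4545912  0.64805522 0.17635138]
```

Call:
send_rows --pt "0 0 -0.02 0" --pt "0 0 -0.03 0" --pt "0 0 -0.03 0"

```text
t: 18.6
position: [0.5202, -0.3192, 0.1017]
tcp_rot: [[-0.985, -0.172, -0.002], [-0.172, 0.985, 0.001], [0.002, 0.001, -1.0]]
contact_force: [-5.9, 0.6, 3.2]
width: 0.627
```

```bash
python3 - <<'E'
from h import *
s=manip.read_state();print(s["contact_force"],s["torque"],s["position"])
E
```

```text
[-5.8716877   0.5964345   3.18342472] [0.27744107 0.68580854 0.05086821] [ 0.52016079 -0.31917428  0.10165639]
```

View pics/s7c.png

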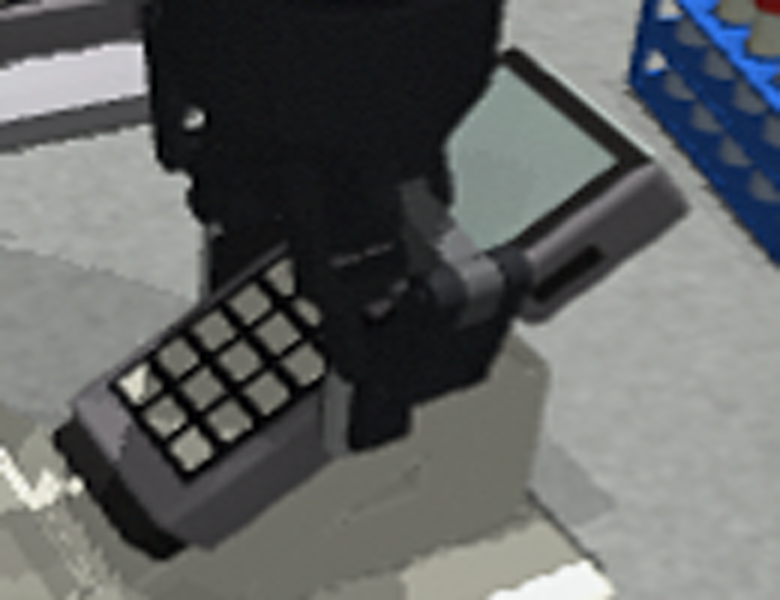

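Call:
send_rows --pt "0.08 -0.01 0.055 0" --pt "0.16 -0.01 0.11 0" --pt "0.25 -0.01 0.17 0" --pt "0.33 -0.01 0.23 0"

```text
t: 19.0
position: [0.5073, -0.3249, 0.0916]
tcp_rot: [[-0.985, -0.171, 0.006], [-0.171, 0.985, -0.005], [-0.005, -0.006, -1.0]]
contact_force: [-2.2, 0.4, 6.3]
width: 0.623
```

Call:
send_rows --pt "0 0.03 0 0" --pt "0 0.05 0 0" --pt "0 0.05 0 0"

```text
t: 19.3
position: [0.506, -0.3235, 0.091]
tcp_rot: [[-0.985, -0.17, 0.004], [-0.17, 0.985, -0.006], [-0.003, -0.006, -1.0]]
contact_force: [-4.5, -3.7, 4.0]
width: 0.627
```

```bash
cat > st.py <<'E'
from h import *
s=manip.read_state();yaw=np.radians(9.85);u=np.array([np.cos(yaw),np.sin(yaw)]);n=np.array([-u[1],u[0]]);d=(np.array(s["position"])[:2]-[.4846,-.3258]);R=np.array(s["tcp_rot"])
print("along",(d@u*1e3).round(2),"lat",(d@n*1e3).round(2),"z",s["position"][2].round(4),"zline",(.0797+d@u*.7).round(4),"yaw",(np.degrees(np.arctan2(R[1,1],R[0,1]))-90).round(2),np.round(s["contact_force"],1),np.round(s["torque"],2),s["t"])
E
python3 st.py
```

```text
along 21.47 lat -1.36 z 0.091 zline 0.0947 yaw 9.81 [-4.5 -3.7  4. ] [-0.43  0.26 -0.1 ] 19.3
```

Call:
send_rows --pt "0.06 0.01 0.04 0" --pt "0.13 0.01 0.085 0" --pt "0.2 0.01 0.13 0" --pt "0.2 0.01 0.13 0"

```text
t: 19.7
position: [0.4949, -0.3225, 0.0831]
tcp_rot: [[-0.985, -0.17, 0.001], [-0.17, 0.985, -0.002], [-0.001, -0.002, -1.0]]
contact_force: [-2.8, -2.2, 2.8]
width: 0.627
```

```bash
python3 st.py
```

```text
along 10.76 lat 1.45 z 0.0831 zline 0.0872 yaw 9.81 [-2.8 -2.2  2.8] [-0.19 -0.14 -0.1 ] 19.7
```

Call:
send_rows --pt "0.05 -0.02 0.035 0" --pt "0.1 -0.02 0.07 0" --pt "0.15 -0.02 0.105 0" --pt "0.15 -0.02 0.105 0"

```text
t: 20.1
position: [0.487, -0.324, 0.077]
tcp_rot: [[-0.985, -0.171, -0.001], [-0.171, 0.985, 0.0], [0.001, 0.0, -1.0]]
contact_force: [-2.7, -0.9, 3.4]
width: 0.628
```

```bash
python3 st.py
```

```text
along 2.71 lat 1.35 z 0.077 zline 0.0816 yaw 9.85 [-2.7 -0.9  3.4] [-0.08 -0.03 -0.01] 20.1
```

Call:
send_rows --pt "0.03 0 0.02 0" --pt "0.06 0 0.04 0" --pt "0.09 0 0.06 0" --pt "0.11 0 0.075 0"

```text
t: 20.5
position: [0.4824, -0.3249, 0.0737]
tcp_rot: [[-0.985, -0.171, 0.001], [-0.171, 0.985, -0.0], [-0.001, -0.0, -1.0]]
contact_force: [1.1, 1.9, 10.4]
width: 0.622
```

```bash
python3 st.py
```

```text
along -2.05 lat 1.29 z 0.0737 zline 0.0783 yaw 9.84 [ 1.1  1.9 10.4] [ 0.38 -0.59  0.07] 20.5
```

Call:
send_rows --pt "0.03 0 0.02 0" --pt "0.05 0 0.03 0" --pt "0.05 0 0.03 0"

```text
t: 20.8
position: [0.4824, -0.3249, 0.0736]
tcp_rot: [[-0.985, -0.17, 0.005], [-0.17, 0.985, -0.001], [-0.005, -0.002, -1.0]]
contact_force: [5.3, 4.0, 11.2]
width: 0.627
```

```bash
python3 st.py; python3 - <<'E'
from h import *
im=cams.capture("side");cv2.imwrite("pics/s8.png",im)
E
```

```text
along -2.04 lat 1.27 z 0.0736 zline 0.0783 yaw 9.8 [ 5.3  4.  11.2] [ 1.05 -0.82  0.12] 20.8
```

Call:
send_rows --pt "0 0 0 0" --pt "0 0 0 0" --pt "0 0 0 0" --pt "0 0 0 0" --pt "0 0 0 0" --pt "0 0 -0.3 0" --pt "0 0 -0.8 0" --pt "0 0 -1.5 0" --pt "0 0 -2.3 0" --pt "0 0 -3.2 0" --pt "0 0 -4.1 0" --pt "0 0 -4.1 0" --jaw 1

```text
t: 22.05
position: [0.4825, -0.3282, 0.2841]
tcp_rot: [[-0.985, -0.171, 0.01], [-0.171, 0.985, -0.011], [-0.008, -0.012, -1.0]]
contact_force: [0.6, -0.4, 0.4]
width: 0.993
```

```bash
python3 - <<'E'
from h import *
import json
s=manip.read_state();print(s["position"],s["contact_force"],s["t"])
cv2.imwrite("pics/s9.png",cams.capture("side"));m=cams.camera_model("wrist");im=cams.capture("wrist");cv2.imwrite("pics/w3.png",im)
json.dump({k:np.array(v).tolist() for k,v in m.items()},open("w3.json","w"))
a=cv2.imread("pics/side0.png").astype(int);b=cv2.imread("pics/s9.png").astype(int)
# screen glass contour in both side pictures, should coincide if home
for n,i in (("before",a),("after",b)):
    c=i[240:320,320:395];print(n)
    g=cv2.cvtColor(i.astype(np.uint8),cv2.COLOR_BGR2GRAY)
    for p in [(300,None),(320,None),(340,None)]:
        print(p[0],g[p[0],300:400:2].tolist())
E
```

```text
[ 0.48247052 -0.32824958  0.28409478] [ 0.6229576  -0.38077364  0.4164862 ] 22.05
before
300 [134, 131, 126, 128, 123, 129, 93, 41, 158, 201, 178, 51, 9, 74, 207, 201, 10, 12, 97, 99, 100, 109, 78, 100, 101, 72, 39, 27, 40, 38, 42, 44, 16, 9, 36, 42, 65, 88, 85, 86, 85, 86, 86, 90, 88, 100, 130, 129, 132, 131]
320 [140, 140, 202, 148, 60, 201, 194, 20, 9, 111, 198, 202, 130, 14, 70, 99, 89, 60, 45, 44, 44, 44, 44, 61, 87, 85, 86, 84, 85, 85, 81, 83, 87, 88, 85, 85, 85, 84, 87, 87, 86, 86, 87, 94, 174, 125, 131, 131, 129, 131]
340 [196, 196, 196, 197, 197, 133, 122, 203, 202, 177, 138, 156, 153, 125, 76, 79, 80, 80, 80, 82, 79, 83, 84, 83, 81, 73, 112, 125, 124, 132, 131, 130, 130, 130, 129, 129, 129, 126, 188, 194, 208, 207, 206, 206, 207, 206, 206, 206, 202, 184]
after
300 [150, 161, 154, 157, 148, 132, 58, 22, 83, 120, 122, 28, 6, 64, 126, 121, 14, 14, 60, 61, 63, 64, 46, 61, 61, 54, 55, 37, 52, 51, 55, 55, 24, 15, 46, 54, 91, 108, 106, 106, 105, 107, 107, 111, 110, 123, 159, 158, 163, 161]
320 [118, 120, 137, 91, 52, 139, 130, 14, 11, 75, 154, 157, 103, 12, 61, 80, 81, 63, 57, 57, 54, 55, 53, 75, 107, 104, 104, 104, 104, 105, 101, 104, 109, 110, 106, 105, 106, 105, 107, 107, 107, 107, 107, 119, 214, 154, 162, 160, 159, 161]
340 [145, 145, 153, 133, 140, 116, 121, 137, 138, 136, 113, 112, 115, 117, 98, 99, 100, 99, 100, 100, 99, 105, 104, 104, 100, 94, 128, 154, 153, 163, 161, 160, 160, 160, 160, 159, 158, 155, 228, 230, 238, 238, 238, 238, 238, 237, 238, 238, 237, 223]
```

```bash
python3 - <<'E'
from h import *
L=lambda f,r:cv2.Laplacian(cv2.createCLAHE(2,(4,4)).apply(cv2.cvtColor(cv2.imread(f),cv2.COLOR_BGR2GRAY)[r]),cv2.CV_32F,ksize=3)
r=np.s_[245:335,308:388]
print("side reader shift px",cv2.phaseCorrelate(L("pics/side0.png",r),L("pics/s9.png",r),cv2.createHanningWindow((80,90),cv2.CV_32F)))
m=cams.camera_model("side");ex=np.array([.807,.14,.574]);C=np.array([.4937,-.3228,.0955]);print("px per 5mm upslope",proj(m,C+.005*ex)-proj(m,C))
cv2.imwrite("pics/t3.png",cams.capture("top"))
for n,r in dict(rackA=np.s_[95:142,228:290],bottle=np.s_[90:142,300:345],rackB=np.s_[98:138,360:420],roll=np.s_[138:178,240:282],box=np.s_[145:188,366:400],marker=np.s_[252:308,230:286]).items():
    a,b=L("pics/top0.png",r),L("pics/t3.png",r);print(n,np.round(cv2.phaseCorrelate(a,b,cv2.createHanningWindow(a.shape[::-1],cv2.CV_32F)),2) if 0 else cv2.phaseCorrelate(a,b))
E
```

```text
side reader shift px ((0.09363188546132051, 0.019211141022822176), 0.9101522835095723)
px per 5mm upslope [ 2.40308791 -2.19402171]
rackA ((0.036485059946144816, -0.036701662770695975), 0.9746798568715652)
bottle ((0.5602770885952992, 0.07046787187259795), 0.9462977652687105)
rackB ((-0.026663111203632184, -0.11029952320424385), 0.9456552767753601)
roll ((0.5147224008328806, 0.011821193333272362), 0.998145391676161)
box ((-0.0007470469045394168, 0.6181622870792012), 0.9612141026390923)
marker ((-0.09264902540801856, -0.10937483243717949), 0.9470670501391093)
```

```bash
python3 -c "
from rig import job;print(job.close_job())"
```

```text
the job is handed in; nothing more can be done
None
```

Both readers are moved and the job is handed in, with the arm standing clear at about 22 s of the 61 s allowed.

**Charged reader:** I drew it out along the bed and pivoted it down flat in the steel tray, screen up, then let go. The top picture taken after release shows it flat and clear of the rim.

**Run-down reader:** I gripped it on the bench, tilted it against the bed, slid it foot first into the cup and pushed it down the slope with about 11 N until it stopped. After release, the side picture matches the first reader's home position to about 0.1 px (about 0.2 mm).

**Other things on the bench:** the top pictures before and after show no movement of the two racks, bottle, roll, slide box or marker. Shifts were at most about 0.1 px, except for an apparent 0.5–0.6 px on the bottle, roll and box. I take that to be an artefact of odd-sized comparison windows, but did not check it separately.

**Checks that disagreed:**
- My two estimates of where the run-down reader lay differed by about 7 mm along its length.
- The fingers seem to have slipped about 4–5 mm down it while it tilted onto the bed.
- The arm wandered up to 3 mm sideways on the slide.

The forces I read stayed below about 15 N, and none of this shows in the final position.

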